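# Put the setting pin away and present the collet holder

## Robot

A 7-joint arm with a two-finger parallel gripper is mounted at the origin on a cart in front of the work surface, level with it; the furniture and walls round the work are solid. World frame = base frame: x ahead of the robot, y to its left, z up, the work surface at z = 0. Lengths are in m, angles in rad, forces in N, time in s.
With the tool pointing down it reaches from about 0.4 to 0.925 m from the base axis. Payload 5.6 kg.
Tool frame: the origin (TCP) lies midway between the tips of the shut fingers; the grasp point (between the pads) lies 19 mm behind it; y points along the fingers, x is the direction in which the jaws open and shut, and the axes are right-handed (so a half turn about y gives the same grasp; the last joint's range is limited). The gripper opens to 85 mm and grips with 20 to 120 N. Pads are 22 mm wide; open, the fingers measure 114 mm over their backs; the gripper's body (76 mm by 85 mm) begins 54 mm behind the grasp point. The pads swing forward as they close: fully open they stand 13 mm farther back than shut.
Start: joints at [1.175, 0.468, -0.012, 1.603, 0.006, 1.071, -0.056], TCP at [0.225, -0.61, 0.231] pointing down, gripper open.
Joint ranges: [-2.53, 2.53], [-0.31, 2.02], [-1.57, 1.55], [0.28, 2.44], [-1.29, 4.43], [0.15, 1.84], [-2.92, 2.92]. Speed limits (rad/s): [2.57, 2.57, 3.14, 3.14, 3.14, 3.14, 3.14].

## Interface

Orientations are given as a unit quaternion [w, x, y, z].
In Python, from plant import readout, cams, ticket gives the robot as it stands.
- The arm moves only by the tool arm_command, never from a script. Its argument "series" is a list that holds one entry, the list of rows, each a list of 7 numbers: the shift along the tool's x, y, z in m, then the turn, a rotation vector about the tool's x, y, z in rad, then the finger opening in m, from 0 to 0.0854. A call has 1 to 10 rows; each row is the pose to reach, as a shift and turn from the pose measured when the call began, along the tool's axes at that moment; what a row does not reach only later rows make up. A row lasts 1/12 s, in which the tool goes at most 41.7 mm and 7.16 degrees, less where a joint would pass 70% of its speed; a pose out of reach is approached as far as the arm can. A call with a gripper value outside its range is refused whole. The fingers move at their own pace and stop on an object; "squeeze" is the grip in N (left out, the last holds). Time passes only in rows, so rows that repeat a pose let the fingers close. It gives the time, the measured TCP pose, the force and the opening at its end, in the units of the state.
- readout.get_state(): the state, without advancing time (a new reading comes with each control period).
- cams.grab_frame(name): name is "scene" or "side" or "wrist"; returns a dict with "frame" (400x640x3 uint8, blue, green, red), "range_z" (400x640 float32, m along the optical axis (not along the pixel's ray), 0 where there is no reading), "camera_matrix" (3x3 intrinsics, pixels), "k1" (the pictures are not rectified: a ray, as slopes to the right and down, at radius r is drawn at 1 + k1 r^2 times it, then the intrinsics apply), "R" (3x3) and "t" (3): a world point X has camera coordinates R X + t. Camera axes: x right, y down, z forward; pixel columns grow to the right and rows downward; lengths in m; the calibration is good to about 2 mm. A picture is of the moment at which its call begins.
- ticket.close_job(): hands the job in, once; it reports no verdict.
The state is a dict: "t": time; "qpos": joint angles; "qd": joint speeds; "joint_torque": joint torques, N m; "ee_pos": TCP position; "eef_rot": TCP orientation; "contact_force": force on the tool from outside, world axes, zero at the start; "wrist_torque": the same for the moment, N m; "width": finger opening in m.
Only numpy, scipy, OpenCV 4.12 (cv2) and the standard library are available. Lean on these libraries where they do the work, as an engineer would, in place of code of your own. Each camera call takes 0.05 s, during which the arm holds its last target.

## Task

Put the steel setting pin back in its own storage bore, the one it fits closely, fully home, and let go of it. Then draw the collet holder straight up out of its pocket block, turn it over on its side until it lies roughly level, and finish holding it still in the gripper like that, with its middle more than 20 cm above the bench. Leave the loose spacers and the cap screw where they are.

Things in the scene. Friction and masses are not known exactly. Their poses are not given: they have to be found in the camera images.
- setting_pin_center (a point): Centre (half-way up) of the loose setting pin: a plain smooth steel cylinder, 21 mm in diameter and 42 mm tall, 0.11 kg, standing upright on the bench to begin with, so this point is 21 mm above the bench. Its z axis is the pin's axis.
- narrow_bore (a point): Centre of the mouth of the pin's own bore: a round blind hole 24 mm in diameter, 18 mm deep, in a fixed dark steel block 60 x 60 x 30 mm. The mouth is 30 mm above the bench, z up. When home, the pin stands on the bore's floor, its centre 3 mm above the mouth (24 mm stick out). This block and the wide-bore block may change places.
- wide_bore (a point): Centre of the mouth of another part's bore, not the pin's: 36 mm in diameter and 18 mm deep, in a second fixed block of the same size (60 x 60 x 30 mm). The mouth is 30 mm above the bench, z up.
- pocket_mouth (a point): Centre of the mouth of the pocket that stores the collet holder: a round hole 50 mm in diameter and 27 mm deep in a fixed dark steel block 100 x 100 x 40 mm; the holder stands on its floor. The mouth is 40 mm above the bench, z up.
- collet_holder_center (a point): Middle of the loose steel collet holder, 128 mm long, 0.5 kg, upright in the pocket, this point 37 mm above the mouth. z: its long axis, shank to nut. Relative to this point: -64 to -34 mm shank, 46 mm in diameter, in the pocket; -34 to +4 mm flange, 63 mm in diameter, just above the block; +4 to +64 mm round body and nut, 46 mm in diameter, to grip.
- pale_spacer: Bystander: loose pale ring 34 mm in diameter, 12 mm high, lying flat; origin at the centre of its underside.
- bronze_spacer: Bystander: loose bronze ring 38 mm in diameter, 12 mm high, lying flat; origin at the centre of its underside.
- cap_screw: Bystander: loose dark socket-head cap screw, 44 mm long and 15 mm across the head, lying along its y axis; origin at the centre of its underside.
Not all that is in view belongs to the job. There is more than one size of the part that bears collet_holder_center; the job needs the middle-sized.

How it is judged:
By the outcome, as a careful person would: the job done as asked, in the order asked, and still so for the second after the job is handed in, while the arm keeps its last pose, push and grip.
It also fails if it takes over 58 s, if anything falls off the work surface, if the arm or the gripper's body presses on something with over 40 N, if the wrist force passes 120 N, or if a joint passes its speed limit or range.

## Working session

There is one attempt and no reset: what is moved stays moved. The work goes in short steps, Python scripts to look and compute and a tool call to move; the robot and the scene stay as the last step left them, time stands still between calls to the robot, and variables do not carry over. Pictures are saved under pics/ and viewed, and the job is handed in when it is done.

Besides the shell and the picture viewer there is one more tool, called after "Call:" as name([rows], argument=value, ...), one row to a line, values as JSON. arm_command: Moves the arm, as the interface text tells. Its arguments: {"type":"object","properties":{"series":{"type":"array"},"squeeze":{"type":"number"}},"required":["series"]}

```bash
mkdir -p pics; cat > h.py <<'E'
import numpy as np,cv2
from plant import readout,cams,ticket
from scipy.spatial.transform import Rotation as Ro
def grab(n,tag):
    f=cams.grab_frame(n); cv2.imwrite(f'pics/{tag}.png',f['frame']); np.savez(f'pics/{tag}.npz',**{k:np.array(v) for k,v in f.items()}); return f
def load(tag): return dict(np.load(f'pics/{tag}.npz'))
def ray(f,u,v):
    K=f['camera_matrix'];x=(u-K[0,2])/K[0,0];y=(v-K[1,2])/K[1,1]
    k=float(f['k1']);D=np.array([k,0,0,0,0.])
    # r_d = r(1+k r^2)
    p=cv2.undistortPoints(np.array([[[u,v]]],float),K,D)[0,0]
    return np.array([p[0],p[1],1.])
def onz(f,u,v,z):
    R=f['R'];t=f['t'].ravel();C=-R.T@t;d=R.T@ray(f,u,v);return C+d*(z-C[2])/d[2]
def pt(f,u,v):
    z=f['range_z'][int(round(v)),int(round(u))];return f['R'].T@(ray(f,u,v)*z-f['t'].ravel())
def cloud(f):
    K=f['camera_matrix'];k=float(f['k1']);v,u=np.mgrid[0:400,0:640]
    p=cv2.undistortPoints(np.stack([u,v],-1).reshape(-1,1,2).astype(float),K,np.array([k,0,0,0,0.]))[:,0]
    z=f['range_z'].reshape(-1,1);P=np.hstack([p*z,z]);W=(P-f['t'].ravel())@f['R'];W[z[:,0]==0]=np.nan
    return W.reshape(400,640,3)
def st():
    s=readout.get_state()
    for k,v in s.items(): print(k,np.round(v,4))
    return s
E
python3 - <<'E'
from h import *
st()
for n in ['scene','side','wrist']:
    f=grab(n,n+'0'); print(n,f['camera_matrix'].tolist(),f['k1'],(-f['R'].T@f['t'].ravel()).round(3),f['R'][2].round(2))
E
```

```text
t 0.0
qpos [ 1.175   0.4684 -0.0116  1.6036  0.006   1.0714 -0.0563]
qd [ 0.0003  0.0008 -0.0005 -0.0006 -0.0016 -0.0012 -0.0001]
joint_torque [ 2.00000e-04 -5.32384e+01  2.14000e-02 -2.51301e+01  1.13000e-02
  7.70000e-03 -0.00000e+00]
ee_pos [ 0.2243 -0.6095  0.2303]
eef_rot [ 0.5803 -0.5796  0.4051 -0.404 ]
contact_force [-0.5017  0.9764 -0.388 ]
wrist_torque [-0.0057  0.0506 -0.0012]
width 0.0854
scene [[507.2171047229462, 0.0, 320.33710434569565], [0.0, 507.2171047229462, 199.001322458224], [0.0, 0.0, 1.0]] 0.029571904332754712 [0.038 0.931 0.603] [ 0.45 -0.73 -0.51]
side [[442.63925783223993, 0.0, 327.26151151925416], [0.0, 442.63925783223993, 198.22864476905093], [0.0, 0.0, 1.0]] -0.05160446472593819 [-0.073  0.947  0.491] [ 0.54 -0.74 -0.4 ]
wrist [[314.49572336667626, 0.0, 317.2699246171933], [0.0, 314.49572336667626, 200.36091299104865], [0.0, 0.0, 1.0]] -0.006631534670830972 [ 0.292 -0.585  0.374] [-0.27 -0.1  -0.96]
```

View pics/scene0.png

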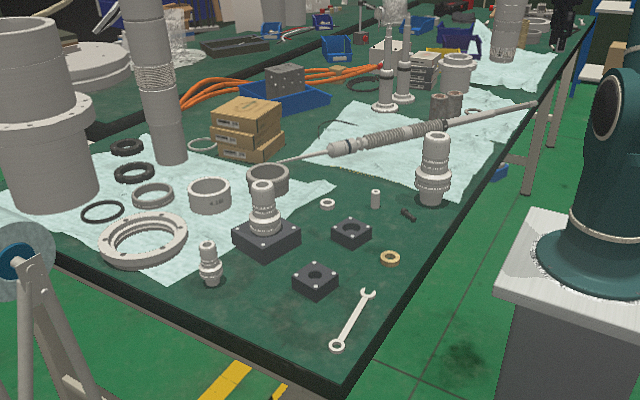

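View pics/side0.png

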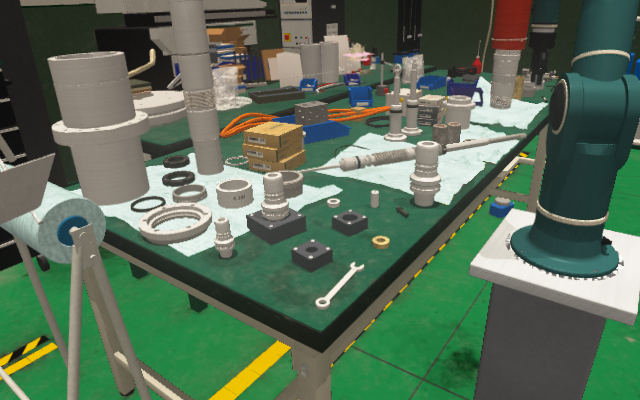

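View pics/wrist0.png

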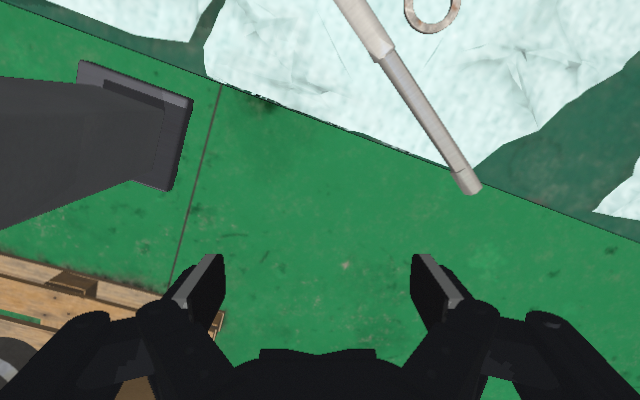

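```bash
python3 - <<'E'
from h import *
f=load('scene0')
c=f['frame'][170:310,190:430]; cv2.imwrite('pics/c0.png',cv2.resize(c,None,fx=3.3,fy=3.3,interpolation=cv2.INTER_CUBIC))
f=load('side0')
c=f['frame'][160:280,200:420]; cv2.imwrite('pics/c1.png',cv2.resize(c,None,fx=3.6,fy=3.6,interpolation=cv2.INTER_CUBIC))
E
```

```text
(no output)
```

View pics/c0.png

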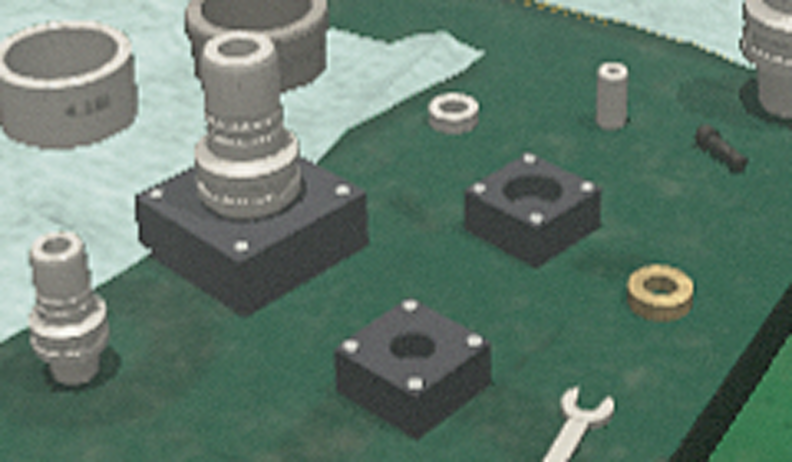

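View pics/c1.png

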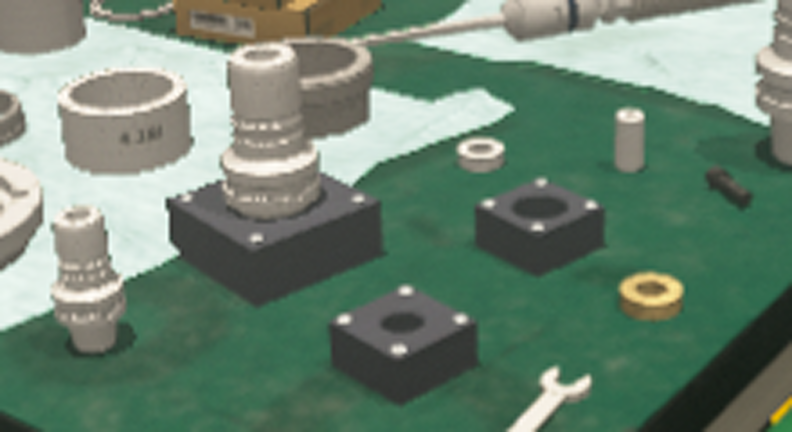

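```bash
python3 - <<'E'
from h import *
S=load('scene0');D=load('side0')
s=lambda u,v:(190+(u+.5)/3.3-.5,170+(v+.5)/3.3-.5)
d=lambda u,v:(200+(u+.5)/3.6-.5,160+(v+.5)/3.6-.5)
def show(n,z,a,b):
    print(n,onz(S,*s(*a),z).round(4),onz(D,*d(*b),z).round(4))
show('narrow',.03,(412.5,344),(402,319))
show('wide',.03,(533,187.5),(540,205))
show('pocket',.04,(249.5,191.5),(272.5,198.5))
show('pin top',.042,(613,71),(630,115))
show('pin bot',.0,(611,123),(629,165))
show('holder top',.141,(239,48),(263,55))
show('pale',.012,(455,105),(480,148))
show('bronze',.012,(661,282),(652,287))
show('screw',.007,(722,148),(729,187))
for n,z,f,P in [('nar',.03,s,[(350,346),(410,305),(474,341),(416,383)]),('pock',.04,s,[(156,193),(242,246),(343,190)])]:
    print(n,[onz(S,*s(*p),z)[:2].round(4).tolist() for p in P])
# clouds
for F,nm in ((S,'s'),(D,'d')):
    W=cloud(F)
    c=onz(S,*s(613,71),.042)
    m=(np.hypot(W[...,0]-c[0],W[...,1]-c[1])<.03)&(W[...,2]>.01)
    print(nm,'pin',m.sum(),W[m].mean(0),W[m].min(0),W[m].max(0))
    c=onz(S,*s(239,48),.141)
    m=(np.hypot(W[...,0]-c[0],W[...,1]-c[1])<.06)&(W[...,2]>.1)
    print(nm,'hold',m.sum(),W[m].mean(0),W[m].min(0),W[m].max(0))
E
```

```text
narrow [0.4227 0.3304 0.03  ] [0.4255 0.3301 0.03  ]
wide [0.4386 0.1629 0.03  ] [0.4399 0.1637 0.03  ]
pocket [0.5786 0.2663 0.04  ] [0.5799 0.2673 0.04  ]
pin top [0.4509 0.0258 0.042 ] [0.4523 0.0265 0.042 ]
pin bot [0.4511 0.0245 0.    ] [0.4549 0.0218 0.    ]
holder top [0.5762 0.2682 0.141 ] [0.5767 0.2689 0.141 ]
pale [0.5467 0.0747 0.012 ] [0.5487 0.0776 0.012 ]
bronze [0.3393 0.1895 0.012 ] [0.3404 0.191  0.012 ]
screw [0.3685 0.0272 0.007 ] [0.3703 0.0291 0.007 ]
nar [[0.451, 0.3488], [0.442, 0.3019], [0.3953, 0.3114], [0.4042, 0.3569]]
pock [[0.6269, 0.2961], [0.5483, 0.3144], [0.5302, 0.2365]]
s pin 147 [0.4489414  0.03035299 0.03023001] [0.44029868 0.01611245 0.01030675] [0.46091512 0.03750894 0.04502879]
s hold 638 [0.56971884 0.27679209 0.12655186] [0.55297421 0.24586392 0.10001591] [0.59665406 0.29269318 0.14425511]
d pin 105 [0.44961204 0.03095691 0.02832296] [0.4410742  0.01531642 0.01063147] [0.4620306  0.03871965 0.04210672]
d hold 433 [0.56937979 0.27735696 0.12461253] [0.55338937 0.24842107 0.10000935] [0.59810999 0.29248345 0.1420375 ]
```

```bash
python3 - <<'E'
from h import *
S=load('scene0');D=load('side0')
W=np.vstack([cloud(S).reshape(-1,3),cloud(D).reshape(-1,3)])
# height map, 4cm cells
x0,x1,y0,y1=.1,1.1,-.7,.7
H={}
m=(W[:,0]>x0)&(W[:,0]<x1)&(W[:,1]>y0)&(W[:,1]<y1)
W=W[m]
i=((W[:,0]-x0)/.05).astype(int);j=((W[:,1]-y0)/.05).astype(int)
G=np.full((20,28),-9.);np.maximum.at(G,(i,j),W[:,2])
print('cols y',[round(y0+.05*k,2) for k in range(28)])
for r in range(20): print(f'{x0+.05*r:.2f}',' '.join('  .' if g<-5 else f'{int(round(g*100)):3d}' for g in G[r]))
s=readout.get_state()
print(Ro.from_quat(np.roll(s['eef_rot'],-1)).as_matrix().round(3))
E
```

```text
cols y [-0.7, -0.65, -0.6, -0.55, -0.5, -0.45, -0.4, -0.35, -0.3, -0.25, -0.2, -0.15, -0.1, -0.05, 0.0, 0.05, 0.1, 0.15, 0.2, 0.25, 0.3, 0.35, 0.4, 0.45, 0.5, 0.55, 0.6, 0.65]
0.10   .   .   .   .   .   .   . -80 -80   .   0   0   0   1   1   0   0   0   .   .   .   .   .   .   .   .   .   .
0.15 -79  50  50  35 -79 -79 -79 -79 -79 -80   0   0   0   0   0   0   0  -1   .   .   .   .   .   .   .   .   .   .
0.20  29  35  50  35 -79 -79 -79 -79 -79 -79   .   .   .   .   .   .   .   .   .   .   .   .   .   .   .   .   .   .
0.25  35  48  50   2   2   0   1   1   1   2   2   2   1   0   0   0   0   0   0   0   0   0   0   0   .   .   .   .
0.30   4   4   2   3   2   2   2   2   1   2   2   2  17  17   1   0   0   1   1   1   1   1   1   1   .   .   .   .
0.35   3   4   4   3   2   2   2   2   1   2   1 -79  17  17   2   0   0   1   1   0   3   3   0   0   .   .   .   .
0.40   1   1   4   4   4   3   2   2   1   1   1   1   1   0   4   0   3   3   3   3   3   3   0   0   .   .   .   .
0.45   1   9   9   9   5   5   4   1   1   1   1   1   1   0   5   0   3   3   0   0   3   3   0   0   . 
[... 788 characters left out ...]
 6   5   5   3   3   3   3   .   6  24  24
0.85   2   2   1   4   6   7   1   0   1   0   0  13  13  13   9   2   2   1   3   3   3   3   3   3  11  12  23  22
0.90   3   1   0   4   6   7   7   7   6   6   .  13  13  13  13   2   1   1   3   3   3   1   2   2  11  12  17  21
0.95   6   1  24  24  13  13  13   7   7   .   .  13  13  13   9  51  33   2   3   3   1  19   1   1  11  12  12   9
1.00   6   2   4  24  24  24  24   7   7   .   .   .   1   1  51  52  52   2   2  22  39  39  39  22  11  12   .   8
1.05   6   4   .   .  13  13  24  24   .   .   .   1   1   1   1   1  52   2  22  39  39  39  39  22  11  12   .   6
[[ 0.345 -0.001  0.938]
 [-0.938  0.001  0.345]
 [-0.001 -1.    -0.   ]]
```

```bash
cat >> h.py <<'E'
def pose(s=None):
    s=s or readout.get_state(); return np.array(s['ee_pos']),Ro.from_quat(np.roll(s['eef_rot'],-1))
def down(a): # tool x at world azimuth a(deg), y down
    a=np.radians(a);x=[np.cos(a),np.sin(a),0];y=[0,0,-1];z=np.cross(x,y);return Ro.from_matrix(np.array([x,y,z]).T)
def cmd(p,R):
    p0,R0=pose();print('shift',R0.inv().apply(np.array(p)-p0).round(4),'rot',(R0.inv()*R).as_rotvec().round(4),'az',np.degrees(np.arctan2(*R0.as_matrix()[[1,0],0])).round(1))
E
python3 - <<'E'
from h import *
cmd([.46,-.30,.27],down(-33))
E
```

```text
shift [-0.2092 -0.0392  0.328 ] rot [-4.000e-04 -6.421e-01 -1.400e-03] az -69.8
```

Call:
arm_command([
  [[-0.02, -0.004, 0.033, 0, -0.064, 0, 0.0854], [-0.042, -0.008, 0.066, 0, -0.13, 0, 0.0854], [-0.063, -0.012, 0.099, 0, -0.19, 0, 0.0854], [-0.084, -0.016, 0.131, 0, -0.257, 0, 0.0854], [-0.105, -0.02, 0.164, 0, -0.32, 0, 0.0854], [-0.126, -0.024, 0.197, 0, -0.385, 0, 0.0854], [-0.147, -0.028, 0.23, 0, -0.45, 0, 0.0854], [-0.168, -0.032, 0.263, 0, -0.514, 0, 0.0854], [-0.19, -0.036, 0.296, 0, -0.578, 0, 0.0854], [-0.209, -0.039, 0.328, 0, -0.642, 0, 0.0854]],
])

```text
t: 0.98
ee_pos: [0.4609, -0.298, 0.2702]
eef_rot: [0.679, -0.678, 0.2, -0.199]
contact_force: [1.0, -0.1, -1.0]
width: 0.0851
```

```bash
python3 - <<'E'
from h import *
st(); cmd([.4515,.026,.17],down(3))
E
```

```text
t 0.9833
qpos [ 0.7621  0.2805 -0.2989  1.7944  0.0915  1.0812 -0.1414]
qd [-0.5302  0.0695 -0.3398 -0.1503  0.1203  0.1009 -0.1342]
joint_torque [  2.8185 -42.5621  -1.2958 -24.0602  -0.1309   0.0489   0.1126]
ee_pos [ 0.4609 -0.298   0.2702]
eef_rot [ 0.6787 -0.678   0.1999 -0.1993]
contact_force [ 0.9507 -0.118  -1.0355]
wrist_torque [-0.0121  0.0064  0.0503]
width 0.0851
shift [-0.1832  0.1006  0.2672] rot [-0.0011 -0.6247 -0.0008] az -32.8
```

Call:
arm_command([
  [[-0.02, 0.005, 0.03, 0, -0.07, 0, 0.0854], [-0.041, 0.01, 0.06, 0, -0.14, 0, 0.0854], [-0.061, 0.02, 0.089, 0, -0.21, 0, 0.07], [-0.082, 0.03, 0.119, 0, -0.28, 0, 0.06], [-0.102, 0.04, 0.149, 0, -0.35, 0, 0.055], [-0.122, 0.055, 0.178, 0, -0.42, 0, 0.055], [-0.143, 0.07, 0.208, 0, -0.49, 0, 0.055], [-0.163, 0.085, 0.238, 0, -0.56, 0, 0.055], [-0.183, 0.1, 0.267, 0, -0.625, 0, 0.055], [-0.183, 0.1, 0.267, 0, -0.625, 0, 0.055]],
])

```text
t: 1.82
ee_pos: [0.4492, 0.0325, 0.1687]
eef_rot: [0.708, -0.705, -0.022, 0.024]
contact_force: [-0.9, 1.1, 0.6]
width: 0.0551
```

```bash
python3 - <<'E'
from h import *
grab('wrist','w1');st(); cmd([.4515,.026,.05],down(3))
E
```

```text
t 1.8667
qpos [ 0.3738  0.2817 -0.5798  2.0966  0.2052  0.8208 -0.269 ]
qd [ 0.0515 -0.0207  0.0623 -0.0254  0.0085  0.0177  0.0141]
joint_torque [ -1.5968 -32.9413  -5.06   -20.0038  -0.1218  -0.1514  -0.1311]
ee_pos [0.4501 0.0293 0.1694]
eef_rot [ 0.7078 -0.7058 -0.0201  0.0224]
contact_force [ 0.1618 -0.6335  0.2362]
wrist_torque [ 0.0607  0.0192 -0.0619]
width 0.0552
shift [ 0.0016  0.1194 -0.0037] rot [-0.0029  0.0077 -0.0032] az 3.4
```

View pics/w1.png

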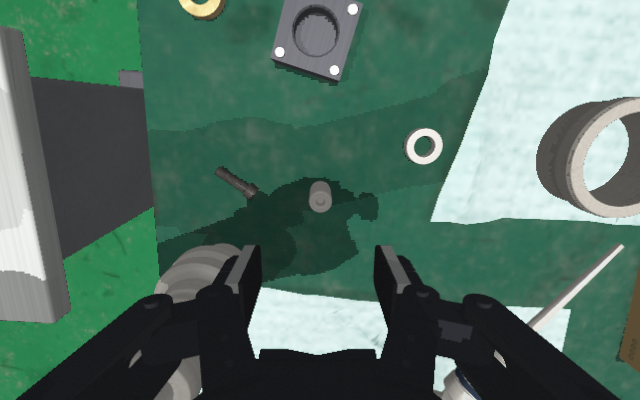

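```bash
python3 - <<'E'
from h import *
F=load('w1');c=F['frame'][150:250,270:370]; cv2.imwrite('pics/c2.png',cv2.resize(c,None,fx=6,fy=6,interpolation=cv2.INTER_CUBIC))
W=cloud(F)
m=(np.hypot(W[...,0]-.4515,W[...,1]-.026)<.03)&(W[...,2]>.035)
v,u=np.nonzero(m);print(m.sum(),u.mean(),v.mean(),W[m].mean(0),W[m].min(0),W[m].max(0))
m=(np.hypot(W[...,0]-.35,W[...,1]+.05)<.08)&(W[...,2]>.05);print(W[m].min(0),W[m].max(0))
E
```

```text
10763 341.5016259407229 356.8588683452569 [0.45434921 0.04351787 0.23951205] [0.42937645 0.0137012  0.03524157] [0.47781681 0.0535394  0.26685577]
[ 0.31223472 -0.08132773  0.05001262] [0.38952824 0.01995454 0.23240257]
```

View pics/c2.png

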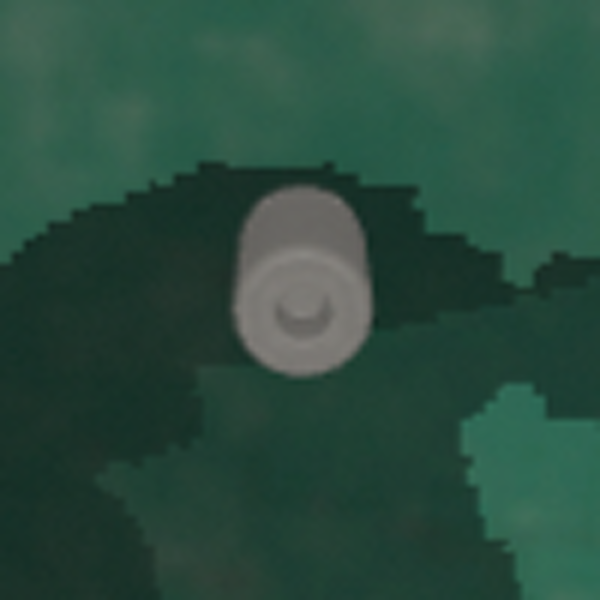

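Pin top is at crop (303,312), that is about (320.5, 201.9) in the wrist picture.

```bash
python3 - <<'E'
from h import *
F=load('w1')
p=onz(F,270+303.5/6-.5,150+312.5/6-.5,.042);print(p)
cmd([p[0],p[1],.08],down(3.4));cmd([p[0],p[1],.021],down(3.4))
E
```

```text
[0.45031754 0.02383215 0.042     ]
shift [ 0.0002  0.0894 -0.0057] rot [-0.0029  0.0007 -0.0032] az 3.4
shift [ 0.0004  0.1484 -0.0059] rot [-0.0029  0.0007 -0.0032] az 3.4
```

Call:
arm_command([
  [[0, 0.03, -0.005, -0.003, 0, -0.003, 0.055], [0, 0.06, -0.005, -0.003, 0, -0.003, 0.05], [0, 0.09, -0.005, -0.003, 0, -0.003, 0.045], [0, 0.115, -0.005, -0.003, 0, -0.003, 0.045], [0, 0.135, -0.005, -0.003, 0, -0.003, 0.045], [0, 0.148, -0.005, -0.003, 0, -0.003, 0.045], [0, 0.148, -0.005, -0.003, 0, -0.003, 0.045], [0, 0.148, -0.005, -0.003, 0, -0.003, 0.045]],
], squeeze=40)

```text
t: 2.53
ee_pos: [0.4499, 0.0239, 0.0212]
eef_rot: [-0.707, 0.707, 0.02, -0.021]
contact_force: [0.6, -0.5, 0.3]
width: 0.0447
```

```bash
python3 - <<'E'
from h import *
grab('wrist','w2');st(); cmd([.4505,.0245,.021],down(3))
E
```

```text
t 2.5833
qpos [ 0.2206  0.5441 -0.4127  2.1819  0.4523  0.4962 -0.4825]
qd [ 0.0047 -0.0225 -0.0093 -0.0048  0.0026 -0.0007 -0.0019]
joint_torque [-1.18000e-01 -4.11791e+01 -4.42910e+00 -1.18953e+01  1.58000e-02
  2.48000e-02 -5.00000e-03]
ee_pos [0.4505 0.0241 0.0219]
eef_rot [-0.7066  0.707   0.021  -0.0207]
contact_force [0.6374 0.262  0.2335]
wrist_torque [ 0.0052 -0.0573  0.0088]
width 0.0449
shift [0.     0.0009 0.0004] rot [0.0004 0.0066 0.0004] az 3.4
```

View pics/w2.png

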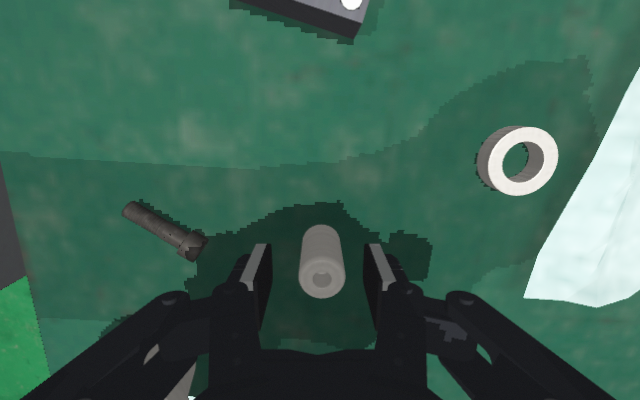

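Call:
arm_command([
  [[0, 0.001, 0, 0, 0, 0, 0.03], [0, 0.001, 0, 0, 0, 0, 0.016], [0, 0.001, 0, 0, 0, 0, 0.016], [0, 0.001, 0, 0, 0, 0, 0.016], [0, 0.001, 0, 0, 0, 0, 0.016]],
], squeeze=45)

```text
t: 3.0
ee_pos: [0.4515, 0.0238, 0.0221]
eef_rot: [-0.706, 0.707, 0.022, -0.02]
contact_force: [-1.1, -1.0, 7.1]
width: 0.0192
```

```bash
python3 - <<'E'
from h import *
grab('wrist','w3');st()
E
```

```text
t 3.05
qpos [ 0.2199  0.5439 -0.4114  2.1812  0.4541  0.4949 -0.4839]
qd [-0.0005 -0.0002 -0.0001 -0.0004 -0.0001  0.0009  0.0005]
joint_torque [ -0.4266 -39.329   -4.6719 -11.2732  -0.0793  -0.3075  -0.    ]
ee_pos [0.4516 0.0238 0.0221]
eef_rot [-0.7064  0.7072  0.0217 -0.0198]
contact_force [ 0.1055 -1.3336  6.8816]
wrist_torque [-0.1897  0.1006 -0.0064]
width 0.0191
```

View pics/w3.png

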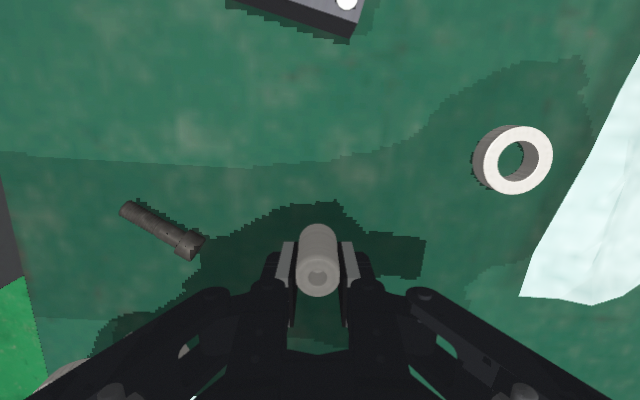

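```bash
python3 - <<'E'
from h import *
cmd([.424,.330,.15],down(38))
E
```

```text
shift [-0.0092 -0.1283  0.3072] rot [ 0.002  -0.6046  0.0023] az 3.4
```

Call:
arm_command([
  [[0, -0.015, 0, 0, 0, 0, 0.016], [0, -0.035, 0, 0, 0, 0, 0.016], [0, -0.06, 0, 0, 0, 0, 0.016], [0, -0.09, 0, 0, 0, 0, 0.016], [0, -0.12, 0, 0, 0, 0, 0.016], [0, -0.128, 0, 0, 0, 0, 0.016]],
])

```text
t: 3.55
ee_pos: [0.4534, 0.0242, 0.1542]
eef_rot: [-0.706, 0.707, 0.024, -0.017]
contact_force: [0.0, -0.7, -0.6]
width: 0.0194
```

```bash
python3 - <<'E'
from h import *
cmd([.424,.330,.15],down(38));grab('wrist','w4');st()
E
```

```text
shift [-0.0114  0.0034  0.307 ] rot [ 0.0049 -0.6045  0.0087] az 3.4
t 3.6
qpos [ 0.377   0.3075 -0.5781  2.1117  0.2438  0.7753 -0.2951]
qd [-0.0238  0.0602  0.0333  0.0378  0.0436 -0.064  -0.041 ]
joint_torque [  0.3746 -32.8658  -3.818  -18.8687  -0.1258   0.2426   0.1226]
ee_pos [0.4534 0.024  0.1538]
eef_rot [-0.706   0.7076  0.0241 -0.0171]
contact_force [-0.4633  0.6806 -0.2749]
wrist_torque [ 0.0168 -0.0713  0.0032]
width 0.0191
```

View pics/w4.png

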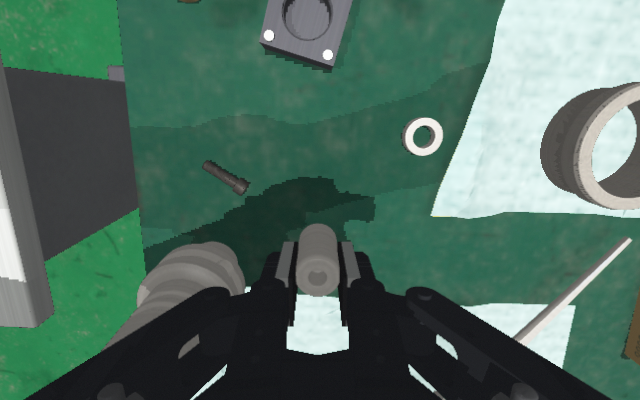

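Call:
arm_command([
  [[-0.001, 0.002, 0.035, 0.001, -0.07, 0.001, 0.016], [-0.003, 0.002, 0.07, 0.001, -0.14, 0.002, 0.016], [-0.004, 0.002, 0.105, 0.002, -0.2, 0.003, 0.016], [-0.005, 0.002, 0.14, 0.002, -0.27, 0.004, 0.016], [-0.006, 0.002, 0.175, 0.003, -0.34, 0.005, 0.016], [-0.008, 0.003, 0.21, 0.003, -0.4, 0.006, 0.016], [-0.009, 0.003, 0.245, 0.004, -0.47, 0.007, 0.016], [-0.01, 0.003, 0.28, 0.005, -0.54, 0.009, 0.016], [-0.011, 0.003, 0.307, 0.005, -0.604, 0.009, 0.016], [-0.011, 0.003, 0.307, 0.005, -0.604, 0.009, 0.016]],
])

```text
t: 4.43
ee_pos: [0.422, 0.336, 0.1492]
eef_rot: [0.669, -0.666, -0.233, 0.233]
contact_force: [0.9, -0.7, -1.3]
width: 0.0193
```

```bash
python3 - <<'E'
from h import *
cmd([.424,.330,.10],down(38));grab('wrist','w5');st()
E
```

```text
shift [-0.0022  0.0492 -0.0061] rot [-0.0047  0.0088  0.0012] az 38.5
t 4.4833
qpos [-0.1459  0.507  -0.7375  1.911   0.4309  0.8889 -0.4318]
qd [ 0.0505 -0.0245  0.0443  0.0367  0.0027  0.0183 -0.0018]
joint_torque [-1.42770e+00 -4.36294e+01 -9.87570e+00 -2.15119e+01 -4.13000e-02
 -1.82900e-01  2.93000e-02]
ee_pos [0.4226 0.3326 0.1487]
eef_rot [ 0.6686 -0.6675 -0.231   0.2324]
contact_force [ 0.2251 -0.905  -1.0613]
wrist_torque [-0.0624  0.0212  0.0043]
width 0.0195
```

View pics/w5.png

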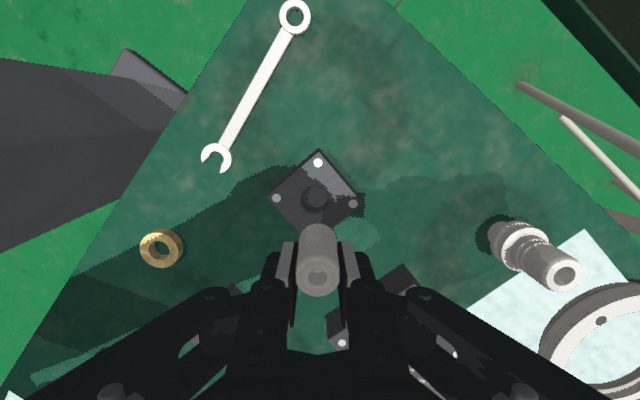

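```bash
python3 - <<'E'
from h import *
F=load('w5');c=F['frame'][140:240,260:380]; c=cv2.convertScaleAbs(c,alpha=1.8);cv2.imwrite('pics/c3.png',cv2.resize(c,None,fx=6,fy=6,interpolation=cv2.INTER_CUBIC))
F=load('w4');c=F['frame'][200:310,270:370];c=cv2.convertScaleAbs(c,alpha=1.8);cv2.imwrite('pics/c4.png',cv2.resize(c,None,fx=5,fy=5,interpolation=cv2.INTER_CUBIC))
E
```

```text
(no output)
```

View pics/c3.png

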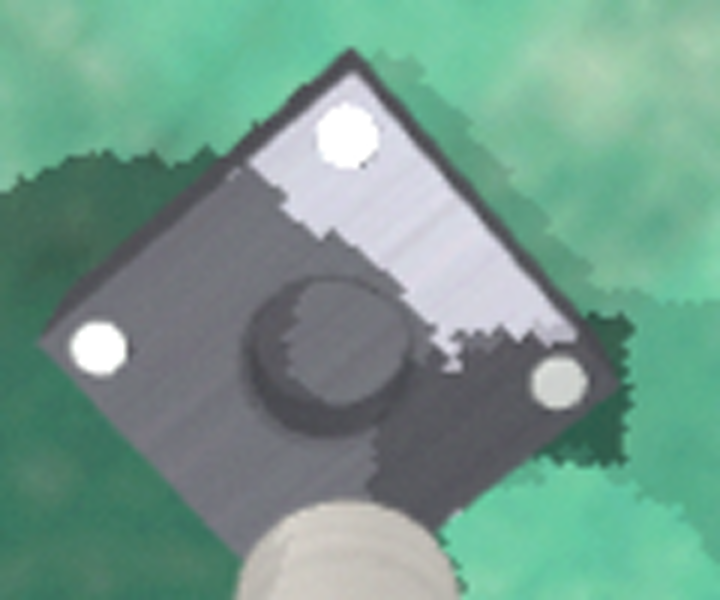

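View pics/c4.png

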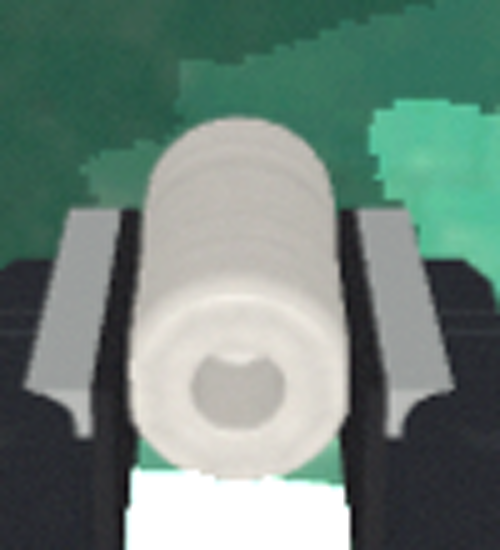

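```bash
python3 - <<'E'
from h import *
F=load('w5')
q=lambda u,v:(260+(u+.5)/6-.5,140+(v+.5)/6-.5)
a=onz(F,*q(98,348),.03);b=onz(F,*q(558,382),.03);c=onz(F,*q(347,136),.03)
print('screws',a,b,c,(a+b)/2,np.linalg.norm(a-b),np.linalg.norm(a-c),np.linalg.norm(b-c))
print('bore',onz(F,*q(328,356),.03))
# circle edges
print([onz(F,*q(*e),.03)[:2].round(4) for e in [(243,356),(412,356),(328,275),(328,437)]])
# pin in camera frame of w4 -> world w5 at TCP z .1487
p,R=pose()
top=onz(F,270+240.5/5-.5,200+382.5/5-.5,.1487+.020);print('pintop',top,'tcp',p)
E
```

```text
screws [0.39406154 0.31118794 0.03      ] [0.449625   0.34858506 0.03      ] [0.40316284 0.35777784 0.03      ] [0.42184327 0.3298865  0.03      ] 0.06697642925293064 0.047470542445989694 0.047362844226987846
bore [0.42092659 0.33090379 0.03      ]
[array([0.4113, 0.3233]), array([0.4305, 0.3385]), array([0.4135, 0.3404]), array([0.4286, 0.3212])]
pintop [0.42030953 0.33594643 0.1687    ] tcp [0.42262707 0.3326135  0.14868799]
```

```bash
python3 - <<'E'
from h import *
cmd([.4233,.330,.060],down(38.5))
E
```

```text
shift [-0.001   0.0887 -0.0027] rot [-0.0021 -0.0044 -0.0013] az 38.3
```

Call:
arm_command([
  [[-0.001, 0.025, -0.003, -0.002, 0, -0.001, 0.016], [-0.001, 0.05, -0.003, -0.002, 0, -0.001, 0.016], [-0.001, 0.07, -0.003, -0.002, 0, -0.001, 0.016], [-0.001, 0.084, -0.003, -0.002, 0, -0.001, 0.016], [-0.001, 0.088, -0.003, -0.002, 0, -0.001, 0.016], [-0.001, 0.088, -0.003, -0.002, 0, -0.001, 0.016], [-0.001, 0.088, -0.003, -0.002, 0, -0.001, 0.016]],
])

```text
t: 5.07
ee_pos: [0.4238, 0.3298, 0.0611]
eef_rot: [0.668, -0.668, -0.232, 0.231]
contact_force: [-0.3, 0.5, -0.8]
width: 0.0188
```

```bash
python3 - <<'E'
from h import *
F=grab('wrist','w6');st();cmd([.4233,.330,.060],down(38.5))
c=F['frame'][190:310,250:390]; c=cv2.convertScaleAbs(c,alpha=1.8);cv2.imwrite('pics/c5.png',cv2.resize(c,None,fx=5,fy=5,interpolation=cv2.INTER_CUBIC))
for n in ('scene','side'):
    F=grab(n,n+'6')
E
```

```text
t 5.1167
qpos [-0.2208  0.6277 -0.6415  1.9613  0.5538  0.7318 -0.5281]
qd [-0.0004 -0.0113 -0.0055 -0.0039 -0.      0.     -0.0003]
joint_torque [ 2.00000e-02 -4.72310e+01 -9.02370e+00 -1.62116e+01  8.80000e-03
  2.58000e-02 -1.40000e-03]
ee_pos [0.4241 0.33   0.0616]
eef_rot [ 0.6683 -0.668  -0.2319  0.2311]
contact_force [ 0.1826  0.5114 -0.5945]
wrist_torque [ 0.0314 -0.0016  0.0004]
width 0.0193
shift [-0.0007  0.0016  0.0005] rot [-0.0001 -0.0048  0.0013] az 38.2
```

View pics/c5.png

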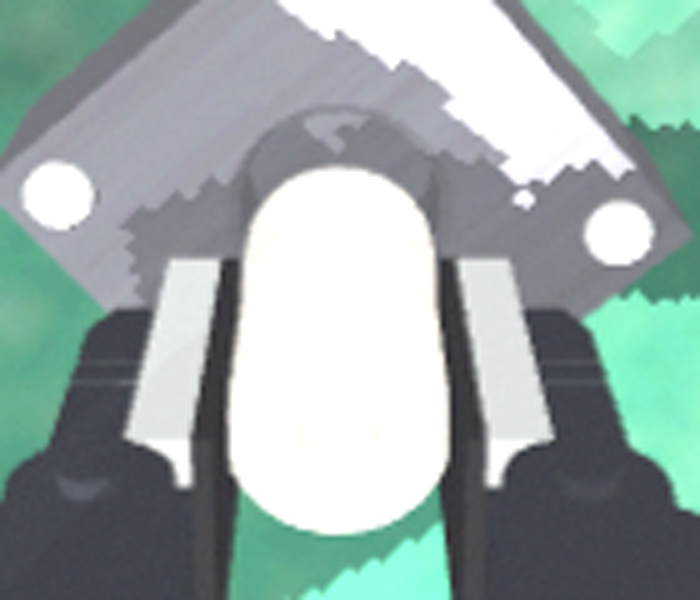

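View pics/scene6.png

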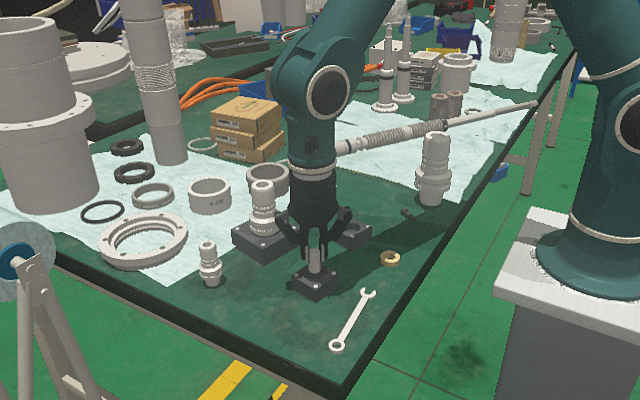

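```bash
python3 - <<'E'
from h import *
F=load('w6');p,R=pose()
q=lambda u,v:(250+(u+.5)/5-.5,190+(v+.5)/5-.5)
tf=lambda X:R.inv().apply(X-p).round(4)
a=onz(F,*q(58,195),.03);b=onz(F,*q(619,233),.03)
print('c screws',tf((a+b)/2),np.linalg.norm(a-b))
e=onz(F,*q(341,104),.03);print('bore far edge',tf(e),'-> center z',tf(e)[2]-.012)
for zb in (.037,.039,.041):
  e=onz(F,*q(341,166),zb);print('pin bottom far edge',tf(e),'center z',tf(e)[2]-.0105)
e=onz(F,*q(338,533),.0811);print('pin top near edge',tf(e),'center z',tf(e)[2]+.0105)
S=load('scene6');c=S['frame'][220:310,270:360];cv2.imwrite('pics/c6.png',cv2.resize(c,None,fx=6,fy=6,interpolation=cv2.INTER_CUBIC))
E
```

```text
c screws [-0.0019  0.0318  0.001 ] 0.06717946832817086
bore far edge [-0.0017  0.0318  0.0148] -> center z 0.0028000000000000004
pin bottom far edge [-0.0018  0.0248  0.0097] center z -0.0008000000000000004
pin bottom far edge [-0.0017  0.0228  0.0105] center z 0.0
pin bottom far edge [-0.0017  0.0208  0.0112] center z 0.0006999999999999992
pin top near edge [-0.002  -0.0193 -0.0089] center z 0.0016000000000000007
```

View pics/c6.png

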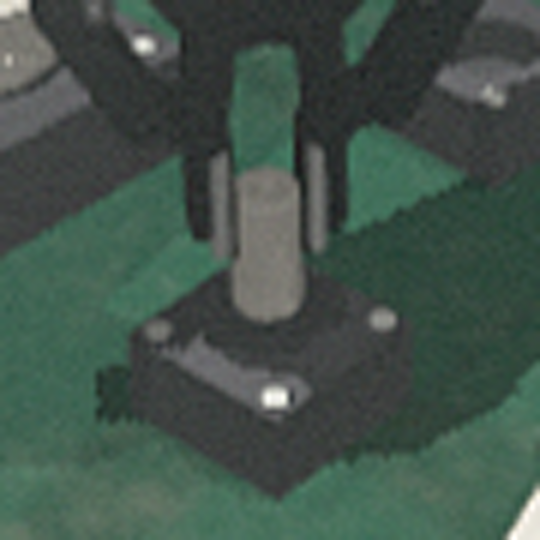

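Call:
arm_command([
  [[0, 0.003, 0.0007, 0, 0, 0.001, 0.016], [0, 0.006, 0.0007, 0, 0, 0.001, 0.016], [0, 0.008, 0.0007, 0, 0, 0.001, 0.016], [0, 0.01, 0.0007, 0, 0, 0.001, 0.016], [0, 0.012, 0.0007, 0, 0, 0.001, 0.016], [0, 0.014, 0.0007, 0, 0, 0.001, 0.016]],
])

```text
t: 5.72
ee_pos: [0.4238, 0.3307, 0.0475]
eef_rot: [0.668, -0.668, -0.232, 0.231]
contact_force: [0.3, -0.1, -1.7]
width: 0.0195
```

Call:
arm_command([
  [[0, 0.003, 0, 0, 0, 0, 0.016], [0, 0.006, 0, 0, 0, 0, 0.016], [0, 0.009, 0, 0, 0, 0, 0.016], [0, 0.0115, 0, 0, 0, 0, 0.016], [0, 0.0115, 0, 0, 0, 0, 0.016]],
])

```text
t: 6.13
ee_pos: [0.4234, 0.3305, 0.0354]
eef_rot: [-0.668, 0.668, 0.231, -0.232]
contact_force: [0.5, 0.7, -0.9]
width: 0.0194
```

```bash
python3 - <<'E'
from h import *
st();F=grab('scene','s7')
c=F['frame'][220:310,270:360];cv2.imwrite('pics/c7.png',cv2.resize(c,None,fx=6,fy=6,interpolation=cv2.INTER_CUBIC))
E
```

```text
t 6.1333
qpos [-0.2483  0.6669 -0.6081  1.9688  0.5898  0.6882 -0.5588]
qd [ 0.0032 -0.007  -0.0061 -0.0042 -0.005   0.0083  0.0052]
joint_torque [-1.16600e-01 -4.93995e+01 -9.34790e+00 -1.55172e+01  4.43000e-02
 -7.16000e-02 -3.07000e-02]
ee_pos [0.4234 0.3305 0.0354]
eef_rot [-0.6681  0.6681  0.2315 -0.2317]
contact_force [ 0.542   0.7049 -0.8796]
wrist_torque [ 0.0188 -0.0109 -0.0376]
width 0.0194
```

View pics/c7.png

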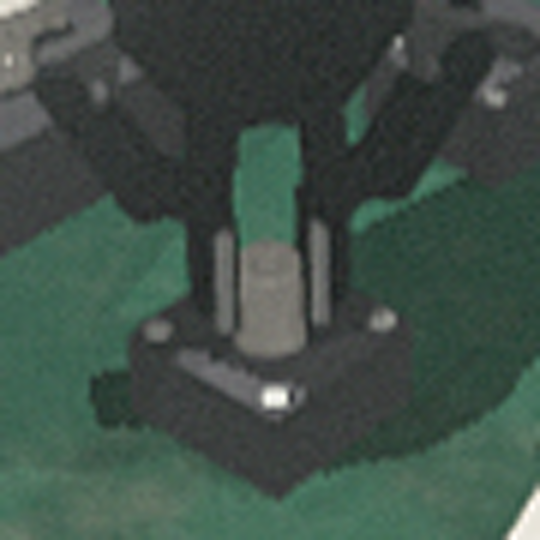

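Call:
arm_command([
  [[0, 0.001, 0, 0, 0, 0, 0.016], [0, 0.001, 0, 0, 0, 0, 0.028], [0, 0.001, 0, 0, 0, 0, 0.04], [0, 0.001, 0, 0, 0, 0, 0.045], [0, 0, 0, 0, 0, 0, 0.045], [0, -0.02, 0, 0, 0, 0, 0.045], [0, -0.05, 0, 0, 0, 0, 0.045], [0, -0.09, 0, 0, 0, 0, 0.06], [0, -0.13, 0, 0, 0, 0, 0.0854], [0, -0.16, 0, 0, 0, 0, 0.0854]],
])

```text
t: 7.02
ee_pos: [0.4237, 0.3314, 0.1989]
eef_rot: [0.668, -0.668, -0.233, 0.231]
contact_force: [0.1, 0.7, 0.0]
width: 0.0786
```

```bash
python3 - <<'E'
from h import *
st();F=grab('wrist','w8');c=F['frame'][150:290,240:400];cv2.imwrite('pics/c8.png',cv2.resize(c,None,fx=4,fy=4,interpolation=cv2.INTER_CUBIC))
F=grab('scene','s8')
c=F['frame'][220:310,270:360];cv2.imwrite('pics/c9.png',cv2.resize(c,None,fx=6,fy=6,interpolation=cv2.INTER_CUBIC))
E
```

```text
t 7.0167
qpos [-0.1016  0.4413 -0.7833  1.8723  0.3726  0.977  -0.3811]
qd [ 0.2758 -0.4463 -0.2803 -0.2997 -0.428   0.6377  0.3517]
joint_torque [ -1.4783 -38.3688  -7.5218 -20.2146   0.2937  -0.3713  -0.2739]
ee_pos [0.4237 0.3314 0.1989]
eef_rot [ 0.6683 -0.6677 -0.2327  0.231 ]
contact_force [0.0849 0.7139 0.0196]
wrist_torque [ 0.0669 -0.0868  0.0283]
width 0.0786
```

View pics/c8.png

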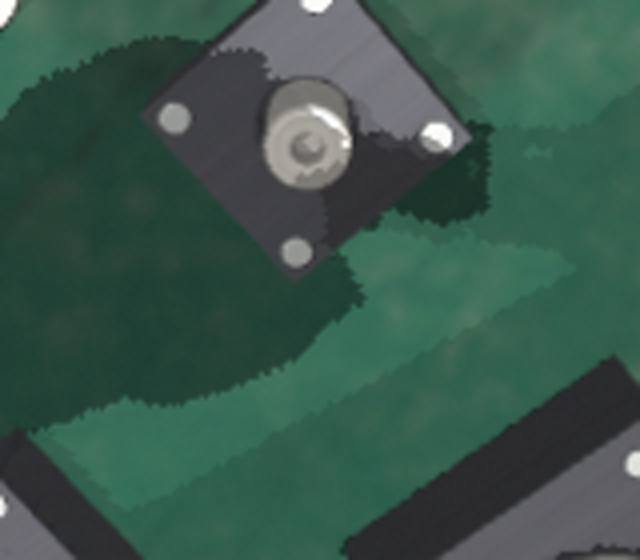

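View pics/c9.png

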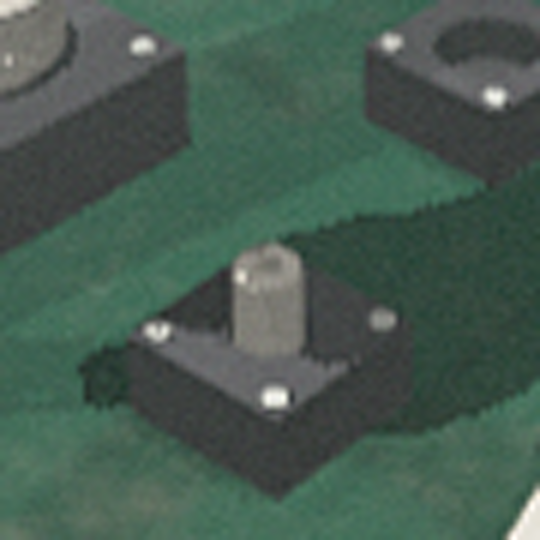

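```bash
python3 - <<'E'
from h import *
for t in ('s8','w8'):
  W=cloud(load(t));m=(np.hypot(W[...,0]-.4233,W[...,1]-.3305)<.016)&(W[...,2]>.036)&(W[...,2]<.1)
  z=np.sort(W[m][:,2]);print(t,len(z),np.percentile(z,[10,50,90,97,100]).round(4))
  m=(np.abs(W[...,0]-.4233)<.02)&(np.abs(W[...,1]-.3305)<.02)&(W[...,2]<.036);print('block top',np.percentile(W[m][:,2],[50,80]))
S=load('s8')
for v in (246,255,262):
  print(onz(S,270+268.5/6-.5,220+(v+.5)/6-.5,.054))
E
```

```text
s8 158 [0.0384 0.0492 0.0535 0.0543 0.0555]
block top [0.02924975 0.03047803]
w8 438 [0.0432 0.0542 0.0554 0.0559 0.0568]
block top [0.03073168 0.03139835]
[0.42679271 0.32425208 0.054     ]
[0.42451072 0.32793557 0.054     ]
[0.422749   0.33077925 0.054     ]
```

```bash
cat > fk.py <<'E'
from h import *
from scipy.optimize import least_squares
import itertools
D=[([1.175,.4684,-.0116,1.6036,.006,1.0714,-.0563],[.2243,-.6095,.2303],[.5803,-.5796,.4051,-.404]),
([.7621,.2805,-.2989,1.7944,.0915,1.0812,-.1414],[.4609,-.298,.2702],[.6787,-.678,.1999,-.1993]),
([.3738,.2817,-.5798,2.0966,.2052,.8208,-.269],[.4501,.0293,.1694],[.7078,-.7058,-.0201,.0224]),
([.2206,.5441,-.4127,2.1819,.4523,.4962,-.4825],[.4505,.0241,.0219],[-.7066,.707,.021,-.0207]),
([.377,.3075,-.5781,2.1117,.2438,.7753,-.2951],[.4534,.024,.1538],[-.706,.7076,.0241,-.0171]),
([-.1459,.507,-.7375,1.911,.4309,.8889,-.4318],[.4226,.3326,.1487],[.6686,-.6675,-.231,.2324]),
([-.2208,.6277,-.6415,1.9613,.5538,.7318,-.5281],[.4241,.33,.0616],[.6683,-.668,-.2319,.2311]),
([-.2483,.6669,-.6081,1.9688,.5898,.6882,-.5588],[.4234,.3305,.0354],[-.6681,.6681,.2315,-.2317]),
([-.1016,.4413,-.7833,1.8723,.3726,.977,-.3811],[.4237,.3314,.1989],[.6683,-.6677,-.2327,.231])]
def RR(ax,a): return Ro.from_euler(ax,a)
def fk(q,x,s):
    b=x[0];R=RR('z',s[0]*q[0]+b);p=np.array([0,0,x[1]])
    p=p+R.apply([0,x[8],0])
    R=R*RR('y',s[1]*q[1]);p=p+R.apply([x[9],0,x[2]]);R=R*RR('z',s[2]*q[2])
    R=R*RR('y',s[3]*q[3]);p=p+R.apply([-x[9],x[10],x[3]]);R=R*RR('z',s[4]*q[4])
    R=R*RR('y',s[5]*q[5]);p=p+R.apply([x[11],0,x[4]]);R=R*RR('z',s[6]*q[6])
    return p,R*Ro.from_rotvec(x[5:8])
def res(x,s):
    o=[]
    for q,p,r in D:
        P,R=fk(q,x,s);o+=list(P-p);o+=list(.3*(R.inv()*Ro.from_quat(np.roll(r,-1))).as_rotvec())
    return np.array(o)
if __name__=='__main__':
    out=[]
    for s in itertools.product([1,-1],repeat=4):
        S=[s[0],1,s[1],1,s[2],1,s[3]]
        for b in (0,np.pi/2,np.pi,-np.pi/2):
          for t in ([-np.pi/2,0,0],[np.pi/2,0,0]):
            x0=np.array([b,.3,.4,.4,.25]+t+[0,0,0,0]);
            try:r=least_squares(res,x0,args=(S,),max_nfev=60)
            except Exception: continue
            out.append((r.cost,S,r.x))
    out.sort(key=lambda o:o[0])
    for o in out[:3]: print(o[0],o[1],o[2].round(3))
    np.savez('fk.npz',s=out[0][1],x=out[0][2])
E
python3 fk.py
```

```text
2.5635127547938e-08 [-1, 1, -1, 1, -1, 1, -1] [-1.000e-03  3.050e-01  5.210e-01  4.720e-01  3.120e-01 -1.000e-03
 -2.222e+00 -2.222e+00 -2.900e-02 -0.000e+00 -4.000e-03 -0.000e+00]
2.563512754795502e-08 [-1, 1, -1, 1, -1, 1, -1] [-1.000e-03  3.050e-01  5.210e-01  4.720e-01  3.120e-01  1.000e-03
  2.221e+00  2.221e+00 -2.900e-02 -0.000e+00 -4.000e-03 -0.000e+00]
2.563512754798546e-08 [-1, 1, -1, 1, -1, 1, -1] [-1.000e-03  3.050e-01  5.210e-01  4.720e-01  3.120e-01  1.000e-03
  2.221e+00  2.221e+00 -2.900e-02 -0.000e+00 -4.000e-03 -0.000e+00]
```

```bash
cat > plan.py <<'E'
from fk import *
Z=np.load('fk.npz');S=Z['s'];X=Z['x']
lo=np.array([-2.53,-.31,-1.57,.28,-1.29,.15,-2.92]);hi=np.array([2.53,2.02,1.55,2.44,4.43,1.84,2.92])
def ik(q,p,R,w=.02):
    f=lambda z:np.r_[(lambda P,r:np.r_[10*(P-p),3*(R.inv()*r).as_rotvec()])(*fk(z,X,S)),w*(z-q)]
    r=least_squares(f,np.clip(q,lo+1e-3,hi-1e-3),bounds=(lo,hi));P,r2=fk(r.x,X,S)
    return r.x,np.linalg.norm(P-p),(R.inv()*r2).magnitude()
if __name__=='__main__':
    q0=np.array(readout.get_state()['qpos']);c=np.array([.5775,.267])
    az0=np.arctan2(c[1],c[0])
    for yaw in (25,38,-20,70,):
        q,e,r=ik(q0,np.r_[c,.09],down(yaw));print('yaw',yaw,'grasp',q.round(2),e.round(4),r.round(3))
        for name,da in (('out',0),('left',90),('right',-90),('in',180),('outL',45),('outR',-45)):
          for dz,dr in ((.38,0),(.38,.1)):
            Q,e,r=ik(q,np.r_[c,.25],down(yaw));tr=[]
            d=np.r_[np.cos(az0+np.radians(da)),np.sin(az0+np.radians(da)),0]
            ax=np.cross([0,0,-1],d)
            for k in range(1,13):
                R=Ro.from_rotvec(ax*np.pi/2*k/12)*down(yaw)
                p=np.r_[c,0]+d*dr*k/12;p[2]=.25+(dz-.25)*k/12
                Q,e,r=ik(Q,p,R);tr.append(max(e*100,r))
            print('  ',name,dz,dr,Q.round(2),'err',np.round(max(tr),3),'margin',np.minimum(Q-lo,hi-Q).min().round(2))
E
python3 plan.py
```

```text
Traceback (most recent call last):
  File "plan.py", line 12, in <module>
    q,e,r=ik(q0,np.r_[c,.09],down(yaw));print('yaw',yaw,'grasp',q.round(2),e.round(4),r.round(3))
                                                                                      ^^^^^^^
AttributeError: 'float' object has no attribute 'round'
```

```bash
sed -i 's/,r.round(3))/,round(r,3))/' plan.py; python3 plan.py
```

```text
yaw 25 grasp [-0.07  0.7  -0.59  1.71  0.48  0.88 -0.42] 0.0 0.0
   out 0.38 0 [ 0.58  0.71 -1.32  2.41  2.95  1.2  -2.37] err 0.01 margin 0.03
   out 0.38 0.1 [ 0.41  0.72 -1.15  2.2   2.98  1.1  -2.41] err 0.009 margin 0.24
   left 0.38 0 [ 0.63  1.13 -1.18  1.49 -0.58  1.32  0.33] err 0.0 margin 0.39
   left 0.38 0.1 [ 0.56  1.14 -1.25  1.6  -0.59  1.13  0.34] err 0.0 margin 0.32
   right 0.38 0 [-1.08  0.75  0.22  1.56  1.14  1.84 -0.74] err 0.0 margin 0.0
   right 0.38 0.1 [-0.8   0.69 -0.01  1.65  1.31  1.84 -0.8 ] err 0.0 margin 0.0
   in 0.38 0 [ 0.28  1.51 -1.57  1.3  -0.2   1.84 -1.67] err 14.299 margin 0.0
   in 0.38 0.1 [ 0.34  1.5  -1.57  1.49 -0.18  1.84 -1.63] err 13.192 margin 0.0
   outL 0.38 0 [ 1.    1.29 -1.57  2.09 -1.01  0.2   1.56] err 0.004 margin 0.0
   outL 0.38 0.1 [ 0.77  1.29 -1.54  1.97 -1.29  0.15  1.83] err 0.452 margin 0.0
   outR 0.38 0 [-0.65  0.47 -0.4   2.13  1.84  1.61 -1.75] err 0.0 margin 0.23
   outR 0.38 0.1 [-0.54  0.5  -0.32  2.04  1.98  1.46 -1.73] err 0.0 margin 0.38
yaw 38 grasp [-0.04  0.72 -0.64  1.7   0.52  0.9  -0.23] 0.0 0.0
   out 
[... 2312 characters left out ...]
 1.3  -1.44  1.6  -0.35  1.05  0.94] err 0.0 margin 0.13
   right 0.38 0 [-1.08  0.75  0.22  1.56  1.14  1.84  0.04] err 0.001 margin 0.0
   right 0.38 0.1 [-0.8   0.69 -0.01  1.65  1.31  1.84 -0.02] err 0.0 margin 0.0
   in 0.38 0 [ 0.28  1.51 -1.57  1.3  -0.2   1.84 -0.89] err 14.298 margin 0.0
   in 0.38 0.1 [ 0.34  1.5  -1.57  1.49 -0.18  1.84 -0.85] err 13.193 margin 0.0
   outL 0.38 0 [ 1.    1.29 -1.57  2.09 -1.01  0.2   2.34] err 0.004 margin 0.0
   outL 0.38 0.1 [ 0.77  1.29 -1.54  1.97 -1.29  0.15  2.62] err 0.451 margin 0.0
   outR 0.38 0 [-0.54  0.5  -0.54  2.12  1.87  1.67 -0.94] err 0.0 margin 0.17
   outR 0.38 0.1 [-0.42  0.53 -0.47  2.03  2.02  1.52 -0.91] err 0.0 margin 0.32
```

```bash
python3 - <<'E'
from h import *
cmd([.5775,.267,.21],down(0))
E
```

```text
shift [ 0.0784 -0.0079 -0.1459] rot [-0.0024  0.6674  0.0101] az 38.2
```

Call:
arm_command([
  [[0.013, -0.01, -0.024, 0, 0.11, 0.002, 0.0854], [0.026, -0.01, -0.049, 0, 0.22, 0.003, 0.0854], [0.039, -0.01, -0.073, -0.001, 0.33, 0.005, 0.0854], [0.052, -0.01, -0.097, -0.001, 0.44, 0.007, 0.0854], [0.065, -0.01, -0.122, -0.002, 0.55, 0.008, 0.0854], [0.078, -0.008, -0.146, -0.002, 0.667, 0.01, 0.0854], [0.078, -0.008, -0.146, -0.002, 0.667, 0.01, 0.0854], [0.078, -0.008, -0.146, -0.002, 0.667, 0.01, 0.0854]],
])

```text
t: 7.78
ee_pos: [0.578, 0.2652, 0.2086]
eef_rot: [-0.707, 0.707, -0.001, 0.0]
contact_force: [-0.9, 0.5, 0.9]
width: 0.0853
```

```bash
python3 - <<'E'
from h import *
grab('wrist','w9');st();cmd([.5775,.267,.1],down(0))
E
```

```text
t 7.8333
qpos [-0.0774  0.5405 -0.5683  1.6314  0.3207  1.0661 -0.7369]
qd [-0.0126 -0.0164 -0.0336  0.0144 -0.0027  0.0011 -0.0002]
joint_torque [ 1.44310e+00 -5.13928e+01 -6.43260e+00 -2.44216e+01  1.60000e-01
 -9.10000e-03 -2.79000e-02]
ee_pos [0.5766 0.2665 0.209 ]
eef_rot [ 7.071e-01 -7.071e-01  3.000e-04  1.100e-03]
contact_force [-0.0296  0.1126 -0.0099]
wrist_torque [ 0.068   0.0052 -0.0026]
width 0.0855
shift [0.0011 0.109  0.0004] rot [-0.      0.0012 -0.0019] az 0.1
```

View pics/w9.png

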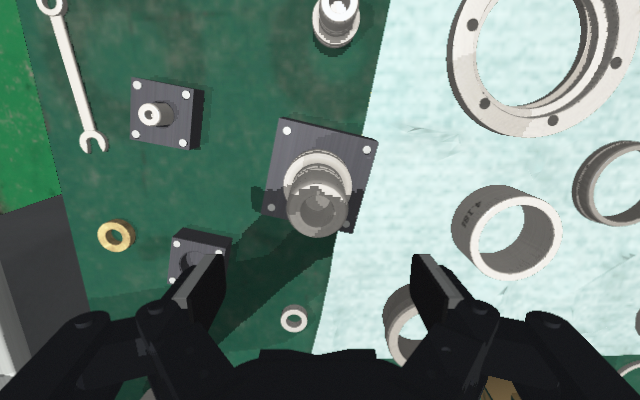

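```bash
python3 - <<'E'
from h import *
F=load('w9');print(onz(F,317,209,.141));print([onz(F,*a,.04).round(4) for a in [(287,131),(367,149),(345,224),(271,208)]],np.mean([onz(F,*a,.04) for a in [(287,131),(367,149),(345,224),(271,208)]],0))
W=cloud(F);m=(np.hypot(W[...,0]-.577,W[...,1]-.267)<.03)&(W[...,2]>.12)&(W[...,2]<.17);print(np.median(W[m],0),W[m].min(0),W[m].max(0))
E
```

```text
[0.57629332 0.26799488 0.141     ]
[array([0.547 , 0.3147, 0.04  ]), array([0.6255, 0.2969, 0.04  ]), array([0.6054, 0.218 , 0.04  ]), array([0.5278, 0.2361, 0.04  ])] [0.57643896 0.26641358 0.04      ]
[0.57634193 0.26960831 0.14114127] [0.55447062 0.24647386 0.12010792] [0.59865372 0.28960915 0.14399571]
```

Call:
arm_command([
  [[0, 0.03, 0.0005, 0, 0, 0, 0.0854], [0, 0.06, 0.0005, 0, 0, 0, 0.0854], [0, 0.085, 0.0005, 0, 0, 0, 0.0854], [0, 0.105, 0.0005, 0, 0, 0, 0.0854], [0, 0.117, 0.0005, 0, 0, 0, 0.0854], [0, 0.117, 0.0005, 0, 0, 0, 0.0854], [0, 0.117, 0.0005, 0, 0, 0, 0.0854]],
])

```text
t: 8.42
ee_pos: [0.5757, 0.268, 0.0922]
eef_rot: [0.707, -0.707, -0.0, 0.002]
contact_force: [-0.0, 0.8, 1.3]
width: 0.085
```

```bash
python3 - <<'E'
from h import *
grab('wrist','w10');st();F=grab('scene','s10');c=F['frame'][100:300,170:400];cv2.imwrite('pics/c10.png',cv2.resize(c,None,fx=3,fy=3))
E
```

```text
t 8.4667
qpos [-0.1222  0.6728 -0.5097  1.7092  0.4082  0.8673 -0.8047]
qd [ 0.0044 -0.016  -0.0013 -0.0142  0.0011 -0.0002 -0.0007]
joint_torque [-1.86000e-02 -5.44492e+01 -8.13500e+00 -1.92641e+01  3.20000e-03
  3.92000e-02 -5.00000e-04]
ee_pos [0.5765 0.2682 0.0931]
eef_rot [ 7.075e-01 -7.067e-01 -6.000e-04  1.200e-03]
contact_force [ 0.2999 -0.6333  0.8059]
wrist_torque [ 0.0519 -0.0045 -0.0058]
width 0.0854
```

View pics/w10.png

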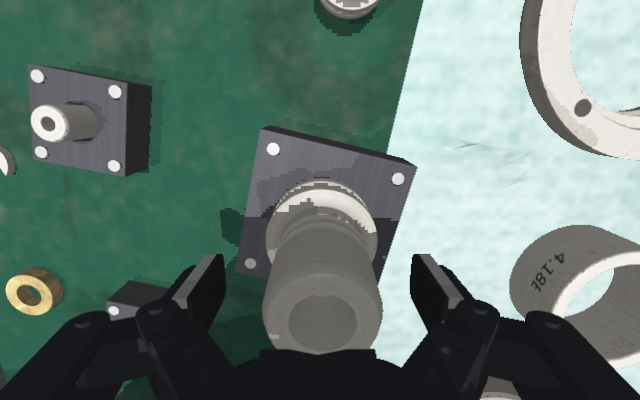

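View pics/c10.png

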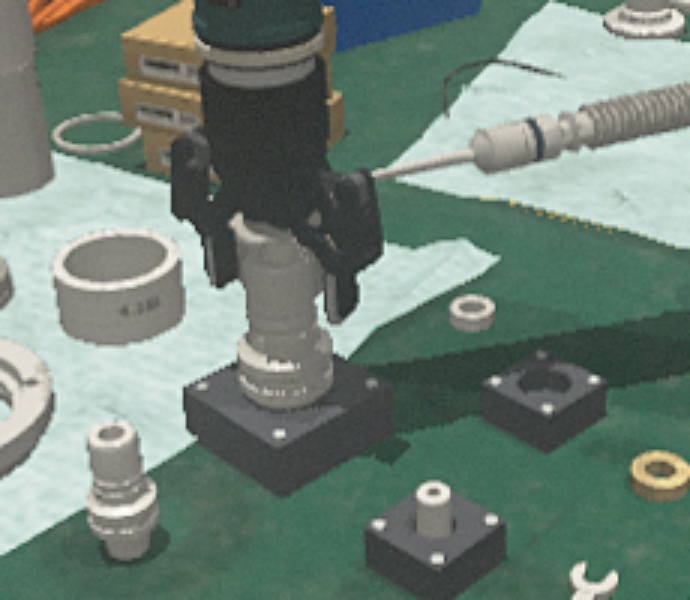

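Call:
arm_command([
  [[0, 0.004, -0.001, 0, 0, 0, 0.07], [0, 0.004, -0.001, 0, 0, 0, 0.055], [0, 0.004, -0.001, 0, 0, 0, 0.04], [0, 0.004, -0.001, 0, 0, 0, 0.036], [0, 0.004, -0.001, 0, 0, 0, 0.036], [0, 0.004, -0.001, 0, 0, 0, 0.036]],
], squeeze=100)

```text
t: 9.02
ee_pos: [0.5778, 0.2674, 0.0907]
eef_rot: [0.708, -0.706, -0.001, -0.0]
contact_force: [-0.2, -0.1, 5.9]
width: 0.043
```

```bash
python3 - <<'E'
from h import *
st()
E
```

```text
t 9.0167
qpos [-0.1221  0.6756 -0.5072  1.7105  0.4113  0.8602 -0.8058]
qd [ 0.0005  0.0005 -0.0022 -0.0022  0.0017  0.0003  0.0006]
joint_torque [-3.51300e-01 -5.24392e+01 -7.96110e+00 -1.79491e+01 -1.04800e-01
 -4.07000e-02 -7.00000e-04]
ee_pos [0.5778 0.2674 0.0907]
eef_rot [ 7.079e-01 -7.063e-01 -1.400e-03 -2.000e-04]
contact_force [-0.2188 -0.0544  5.9048]
wrist_torque [-0.1096 -0.0843  0.0033]
width 0.043
```

Call:
arm_command([
  [[0, -0.004, 0, 0, 0, 0, 0.036], [0, -0.01, 0, 0, 0, 0, 0.036], [0, -0.016, 0, 0, 0, 0, 0.036], [0, -0.022, 0, 0, 0, 0, 0.036], [0, -0.028, 0, 0, 0, 0, 0.036], [0, -0.035, 0, 0, 0, 0, 0.036], [0, -0.042, 0, 0, 0, 0, 0.036], [0, -0.055, 0, 0, 0, 0, 0.036], [0, -0.075, 0, 0, 0, 0, 0.036], [0, -0.1, 0, 0, 0, 0, 0.036]],
], squeeze=110)

```text
t: 9.85
ee_pos: [0.5767, 0.2667, 0.1909]
eef_rot: [0.707, -0.707, -0.001, 0.001]
contact_force: [0.0, -0.4, -3.6]
width: 0.0433
```

```bash
python3 - <<'E'
from h import *
st();F=grab('side','d11')
E
```

```text
t 9.85
qpos [-0.0817  0.5586 -0.5622  1.6482  0.334   1.0321 -0.7465]
qd [ 0.1087 -0.3433 -0.1495 -0.2551 -0.2197  0.5308  0.1693]
joint_torque [ -0.9331 -53.1697  -8.3022 -23.7574   0.2154  -0.6115  -0.2015]
ee_pos [0.5767 0.2667 0.1909]
eef_rot [ 7.075e-01 -7.067e-01 -6.000e-04  9.000e-04]
contact_force [ 0.0353 -0.4346 -3.5589]
wrist_torque [-0.0072 -0.0595 -0.0154]
width 0.0433
```

View pics/d11.png

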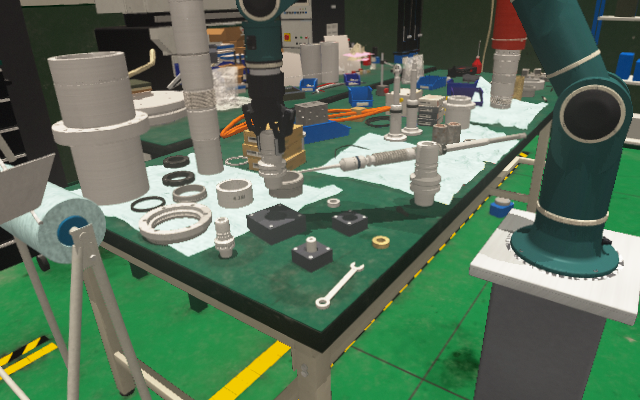

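Call:
arm_command([
  [[0, -0.025, 0, 0, 0, 0, 0.036], [0, -0.05, 0, 0, 0, 0, 0.036], [0.005, -0.075, -0.002, -0.03, 0, -0.075, 0.036], [0.011, -0.095, -0.004, -0.055, 0, -0.15, 0.036], [0.017, -0.11, -0.006, -0.08, 0, -0.225, 0.036], [0.022, -0.12, -0.008, -0.11, 0, -0.3, 0.036], [0.028, -0.13, -0.01, -0.135, 0, -0.375, 0.036], [0.034, -0.14, -0.012, -0.165, 0, -0.45, 0.036], [0.039, -0.145, -0.014, -0.19, 0, -0.525, 0.036], [0.045, -0.15, -0.016, -0.22, 0, -0.6, 0.036]],
])

```text
t: 10.73
ee_pos: [0.6228, 0.2526, 0.3496]
eef_rot: [-0.596, 0.744, 0.213, 0.213]
contact_force: [0.3, -1.1, -4.6]
width: 0.0431
```

```bash
python3 - <<'E'
from h import *
st();p,R=pose();print(R.as_matrix().round(3))
d=np.r_[np.cos(np.radians(-20)),np.sin(np.radians(-20)),0]
Rt=Ro.from_rotvec(np.cross([0,0,-1],d)*np.pi/2)*down(0)
cmd(np.r_[.5765,.267,.38]+d*.1,Rt)
E
```

```text
t 10.7333
qpos [-0.3033  0.2761 -0.4494  1.7793  0.8698  0.951  -1.1893]
qd [-0.4483 -0.0872  0.2612  0.37    1.2387 -0.1549 -1.0754]
joint_torque [  2.352  -44.8273  -3.8188 -30.1736   1.0789  -0.1915   1.2188]
ee_pos [0.6228 0.2526 0.3496]
eef_rot [-0.596   0.7443  0.2127  0.2135]
contact_force [ 0.2685 -1.0544 -4.5949]
wrist_torque [ 0.3487  1.2711 -0.0833]
width 0.0431
[[ 0.818  0.571  0.064]
 [ 0.062 -0.199  0.978]
 [ 0.571 -0.796 -0.198]]
shift [ 0.0551  0.0069 -0.0223] rot [-0.3206 -0.0074 -0.8638] az 4.3
```

Call:
arm_command([
  [[0.006, 0.001, -0.002, -0.03, 0, -0.08, 0.036], [0.011, 0.001, -0.004, -0.058, 0, -0.155, 0.036], [0.017, 0.002, -0.007, -0.087, 0, -0.235, 0.036], [0.022, 0.003, -0.009, -0.115, -0.001, -0.31, 0.036], [0.028, 0.003, -0.011, -0.145, -0.002, -0.39, 0.036], [0.033, 0.004, -0.013, -0.173, -0.003, -0.465, 0.036], [0.039, 0.005, -0.015, -0.2, -0.004, -0.545, 0.036], [0.044, 0.005, -0.018, -0.23, -0.005, -0.62, 0.036], [0.05, 0.006, -0.02, -0.26, -0.006, -0.7, 0.036], [0.055, 0.007, -0.022, -0.287, -0.007, -0.775, 0.036]],
])

```text
t: 11.57
ee_pos: [0.6699, 0.2342, 0.3799]
eef_rot: [-0.361, 0.684, 0.448, 0.448]
contact_force: [0.1, -1.0, -4.1]
width: 0.043
```

```bash
python3 - <<'E'
from h import *
st();p,R=pose();print(R.as_matrix().round(3))
d=np.r_[np.cos(np.radians(-20)),np.sin(np.radians(-20)),0]
Rt=Ro.from_rotvec(np.cross([0,0,-1],d)*np.pi/2)*down(0)
cmd(np.r_[.5765,.267,.38]+d*.1,Rt)
E
```

```text
t 11.5667
qpos [-0.5807  0.4437 -0.2646  2.0376  1.8983  1.3317 -2.1191]
qd [-0.1766  0.4343  0.2566  0.1324  0.863   0.8356 -0.7329]
joint_torque [  0.1825 -51.3618  -2.4564 -21.1319   2.2713   2.9348   0.6882]
ee_pos [0.6699 0.2342 0.3799]
eef_rot [-0.3614  0.6842  0.4481  0.4477]
contact_force [ 0.0803 -1.0164 -4.1034]
wrist_torque [ 0.7322  2.0028 -0.1051]
width 0.043
[[ 0.197  0.937  0.289]
 [ 0.29  -0.337  0.896]
 [ 0.937 -0.093 -0.338]]
shift [-0.0002  0.001  -0.0012] rot [-0.0353 -0.0028 -0.0866] az 55.7
```

Call:
arm_command([
  [[0, 0.001, -0.001, -0.017, -0.001, -0.045, 0.036], [0, 0.001, -0.001, -0.035, -0.003, -0.087, 0.036], [0, 0.001, -0.001, -0.035, -0.003, -0.087, 0.036], [0, 0.001, -0.001, -0.035, -0.003, -0.087, 0.036], [0, 0.001, -0.001, -0.035, -0.003, -0.087, 0.036], [0, 0.001, -0.001, -0.035, -0.003, -0.087, 0.036], [0, 0.001, -0.001, -0.035, -0.003, -0.087, 0.036]],
])

```text
t: 12.15
ee_pos: [0.6707, 0.233, 0.3812]
eef_rot: [-0.329, 0.671, 0.47, 0.47]
contact_force: [0.1, 0.2, -4.6]
width: 0.0428
```

```bash
python3 - <<'E'
from h import *
s=st();p,R=pose();print(R.as_matrix().round(3))
grab('side','d12');grab('scene','s12');grab('wrist','w12')
F=load('s12');c=F['frame'][60:300,170:430];cv2.imwrite('pics/c12.png',cv2.resize(c,None,fx=2.5,fy=2.5))
E
```

```text
t 12.15
qpos [-0.6021  0.4901 -0.2407  2.0503  1.9681  1.4273 -2.1868]
qd [-0.0016  0.0052  0.0034  0.0035  0.0021  0.0054 -0.0011]
joint_torque [-6.62000e-02 -4.97004e+01 -1.03430e+00 -1.94241e+01  2.76720e+00
  4.01790e+00  2.90000e-03]
ee_pos [0.6707 0.233  0.3812]
eef_rot [-0.3293  0.6705  0.4697  0.4704]
contact_force [ 0.0908  0.2441 -4.6424]
wrist_torque [ 0.7497  1.966  -0.0059]
width 0.0428
[[ 0.116  0.94   0.322]
 [ 0.32  -0.342  0.884]
 [ 0.94   0.    -0.34 ]]
```

View pics/c12.png

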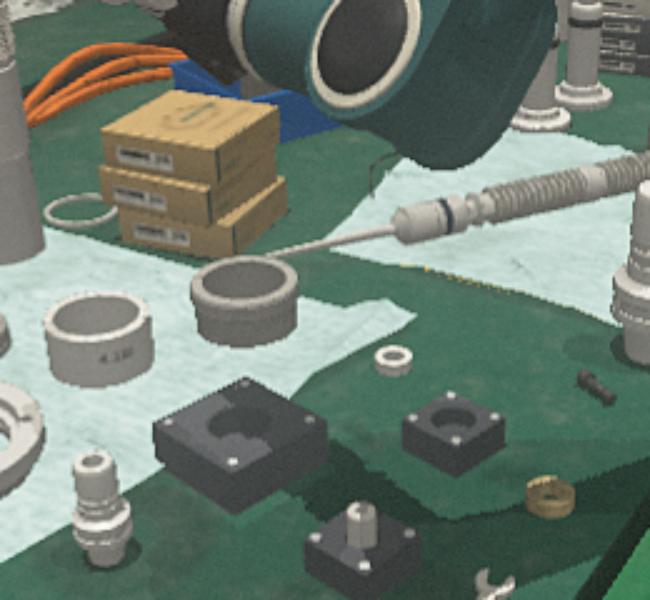

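View pics/d12.png

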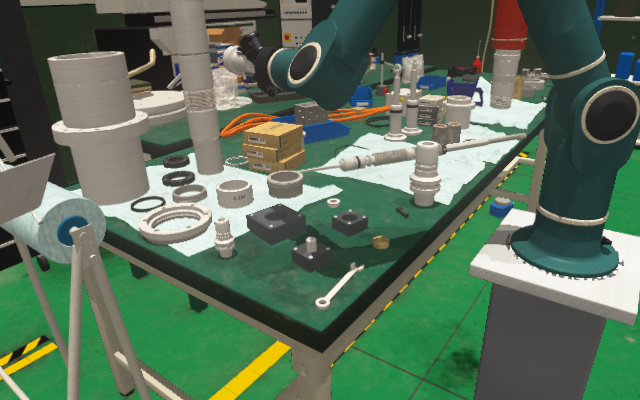

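View pics/w12.png

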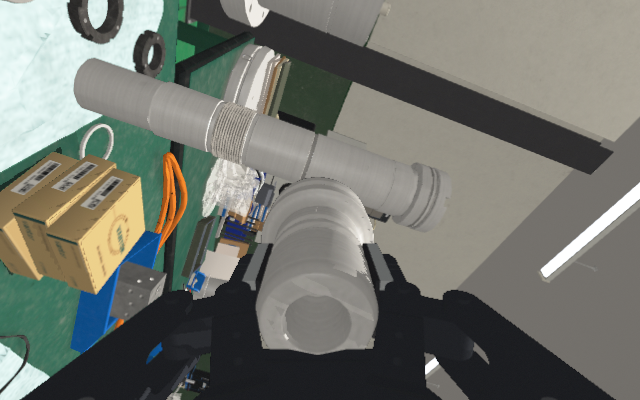

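```bash
python3 - <<'E'
from h import *
W=cloud(load('s12'));m=(np.hypot(W[...,0]-.4233,W[...,1]-.3305)<.016)&(W[...,2]>.036)&(W[...,2]<.1)
print(np.percentile(W[m][:,2],[50,90,97]));
W=cloud(load('w12'));p,R=pose();L=R.inv().apply(W.reshape(-1,3)-p);m=(np.hypot(L[:,0],L[:,2])<.036)&(L[:,1]>-.06)&(L[:,1]<.1)
L=L[m]
for y in np.arange(-.05,.08,.02):
    k=np.abs(L[:,1]-y)<.01
    if k.sum()>20: print(round(y,2),k.sum(),L[k][:,0].min().round(3),L[k][:,0].max().round(3),L[k][:,2].max().round(3))
s=readout.get_state();print(s['t'],s['ee_pos'],np.abs(s['qd']).max(),s['width'])
print(ticket.close_job())
E
```

```text
[0.04988989 0.05358582 0.0542704 ]
-0.05 11417 -0.036 0.036 0.022
-0.03 4899 -0.035 0.036 0.022
-0.01 1824 -0.035 0.036 0.022
0.01 3369 -0.031 0.031 0.031
0.03 659 -0.027 0.029 0.031
0.05 108 -0.025 0.027 0.031
12.3 [0.67063857 0.23284917 0.38076129] 0.0056171797761174385 0.04311717143169501
the job is handed in; nothing more can be done
None
```

Both parts of the job are done, in the order asked, and it was handed in at about 12.3 s of robot time.

- **Setting pin:** I put it in the narrow bore and let go. Its top measures about 54 mm above the bench, which is the height for fully home. A last look after the holder move showed it unchanged.
- **Collet holder:** I gripped the middle-sized one at 110 N, drew it straight up out of its pocket and tilted it 90°. It is held still with its axis level, parallel to the tool, and its middle is about 0.38 m above the bench. It did not appear to slip in the grip.
- **Bystanders:** The spacers and the cap screw look to be where they were in the final picture.
- **Forces:** The reported force never went above about 7 N.

None of my last checks failed. Early position estimates from the different cameras differed by up to about 3 mm, and I settled this with a close wrist-camera view before inserting the pin.

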